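# Cover the dried crucibles with their own lids

### The job

The four empty porcelain crucibles on the bench have come from the drying oven and must be covered before they go into the desiccator: put on each crucible the one lid that fits it, fully home, its plug in the mouth and its disc flat on the rim. Leave the crucibles standing upright on the bench, set the lids on rather than dropping them, and leave the spatula and the small amber vial where they are.

Things in the scene. Friction and masses are not known exactly. Their poses are not given: they have to be found in the camera images.
- crucible_a: The smallest of four open white porcelain crucibles, loose, empty, standing upright on the bench: a tapered round cup, 38 mm across the rim, about 23 mm across the foot, 32 mm high, wall 3 mm (mouth 32 mm). Origin at the centre of its underside, z up along its axis; its yaw means nothing.
- crucible_b: The second smallest of four open white porcelain crucibles, loose, empty, standing upright on the bench: a tapered round cup, 48 mm across the rim, about 29 mm across the foot, 40 mm high, wall 3 mm (mouth 42 mm). Origin at the centre of its underside, z up along its axis; its yaw means nothing.
- crucible_c: The second largest of four open white porcelain crucibles, loose, empty, standing upright on the bench: a tapered round cup, 58 mm across the rim, about 35 mm across the foot, 47 mm high, wall 3 mm (mouth 52 mm). Origin at the centre of its underside, z up along its axis; its yaw means nothing.
- crucible_d: The largest of four open white porcelain crucibles, loose, empty, standing upright on the bench: a tapered round cup, 70 mm across the rim, about 42 mm across the foot, 55 mm high, wall 3 mm (mouth 64 mm). Origin at the centre of its underside, z up along its axis; its yaw means nothing.
- lid_a: The smallest of four white porcelain lids, loose, right way up; fits crucible_a. Disc 40 mm across, at 8 to 12 mm above the origin; upright knob 14 mm across on top, at 12 to 28 mm; below, a tapered plug, 18 mm across its foot, 28.4 mm at the disc. Origin: centre of the plug's foot, z up. Seated, it is 24 mm above the crucible's origin. The taper centres it from 5 mm off.
- lid_b: The second smallest of four white porcelain lids, loose, right way up; fits crucible_b. Disc 50 mm across, at 8 to 12 mm above the origin; upright knob 14 mm across on top, at 12 to 28 mm; below, a tapered plug, 28 mm across its foot, 38.4 mm at the disc. Origin: centre of the plug's foot, z up. Seated, it is 32 mm above the crucible's origin. The taper centres it from 5 mm off.
- lid_c: The second largest of four white porcelain lids, loose, right way up; fits crucible_c. Disc 60 mm across, at 8 to 12 mm above the origin; upright knob 14 mm across on top, at 12 to 28 mm; below, a tapered plug, 38 mm across its foot, 48.4 mm at the disc. Origin: centre of the plug's foot, z up. Seated, it is 39 mm above the crucible's origin. The taper centres it from 5 mm off.
- lid_d: The largest of four white porcelain lids, loose, right way up; fits crucible_d. Disc 72 mm across, at 8 to 12 mm above the origin; upright knob 14 mm across on top, at 12 to 28 mm; below, a tapered plug, 50 mm across its foot, 60.4 mm at the disc. Origin: centre of the plug's foot, z up. Seated, it is 47 mm above the crucible's origin. The taper centres it from 5 mm off.
- spatula: Bystander: a thin steel laboratory spatula 142 mm long, 9 mm wide, 4 mm thick, lying on the bench roughly along x among the crucibles and lids. Origin at the middle of its underside, x along it.
- vial: Bystander: a small amber glass vial with a black cap, 26 mm across, 50 mm high, standing among the crucibles and lids. Origin at the centre of its underside.

How it is judged:
By the outcome, as a careful person would: the job done as asked, in the order asked, and still so for the second after the job is handed in, with the robot touching nothing.
It also fails if it takes over 109 s, if anything falls off the work surface, if the arm or the gripper's body presses on something with over 40 N, if the wrist force passes 120 N, or if a joint passes its speed limit or range.

### The arm

A 7-joint arm with a two-finger parallel gripper is mounted at the origin on the work surface. World frame = base frame: x ahead of the robot, y to its left, z up, the work surface at z = 0. Lengths are in m, angles in rad, forces in N, time in s.
With the tool pointing down it reaches from about 0.425 to 0.95 m from the base axis. Payload 4.7 kg.
Tool frame: the origin (TCP) lies between the finger pads; the fingertips stand 19 mm ahead of it and the grasp point (between the pads) is the TCP; z points along the fingers, y is the line along which they close (so a half turn about z gives the same grasp; the last joint's range is limited). The gripper opens to 87 mm and grips with 3 to 60 N. Pads are 19 mm wide; open, the fingers measure 117 mm over their backs; the gripper's body (75 mm by 190 mm) begins 51 mm behind the grasp point.
Start: joints at [1.216, 0.469, -0.049, 1.532, 0.024, 1.141, -0.082], TCP at [0.216, -0.639, 0.242] pointing down, gripper open.
Joint ranges: [-2.59, 2.59], [-0.33, 1.99], [-1.39, 1.29], [0.1, 2.45], [-1.04, 4.18], [0.21, 1.99], [-2.66, 2.66]. Speed limits (rad/s): [2.57, 2.57, 3.14, 3.14, 3.14, 3.14, 3.14].

### API

Orientations are given as a 3x3 rotation matrix whose columns are the frame's x, y, z axes.
In Python, from workcell import * gives the robot as it stands. The module is installed in compiled form; this text tells all that it offers.
- The arm moves only by the tool move_arm, never from a script. Its argument "rows" is one flat list of numbers, 4 for each row, row after row: the shift along the tool's x, y, z in m, then the turn about the tool's z in units of 8 degrees (1.0 is 8 degrees). A call has 1 to 20 rows; each row is the pose to reach, as a shift and turn from the pose commanded when the call began, along the tool's axes at that moment; what a row does not reach only later rows make up. A row lasts 1/10 s, in which the tool goes at most 50 mm and 8.59 degrees, less where a joint would pass 70% of its speed; a pose out of reach is approached as far as the arm can. A call with a gripper value outside its range is refused whole. "claw" is the closure, from 0 (fully open) to 1 (shut), set as the call begins (left out, the last holds). The fingers move at their own pace and stop on an object; "newtons" is the grip in N (left out, the last holds). Time passes only in rows, so rows that repeat a pose let the fingers close. It gives the time, the measured TCP pose, the force, the opening and the grip force at its end, in the units of the state.
- get_state(): the state, without advancing time (a new reading comes with each control period).
- grab_frame(name): name is "side" or "top"; returns the picture (384x512x3 uint8, red, green, blue); there is no depth.
- get_calibration(name): a dict with "camera_matrix" (3x3 intrinsics, pixels), "pose" (4x4, takes a point from camera to world coordinates). Camera axes: x right, y down, z forward; pixel columns grow to the right and rows downward; lengths in m; the calibration is good to about 2 mm. A picture is of the moment at which its call begins. get_calibration takes no time and is no camera call.
- sign_off(): hands the job in; it is judged then, once.
Trained networks look in the newest picture that a camera, given by its name, has taken for a name from the list of things; names that differ only in an ending like _2 or _b are one class to them, and where a whole thing is asked for, a point or a joint stands for the part that bears it (a point fixed in the world has none). Each returns a list of dicts, best first, with "score" (0 to 1); they miss things now and then, are a little off and sometimes report something else, mostly with a low value. They report only what shows in the picture. A call takes as long as a camera call.
- outline_of(camera, label): "region" (384x512 bool, what is visible of it) and "extent" ([left, top, width, height] in pixels, round what is visible of it).
- place_of(camera, label): "location" ([column, row] in pixels: a listed point, or the origin of a listed thing).
The state is a dict: "time_s": time; "joint_pos": joint angles; "dq": joint speeds; "tau": joint torques, N m; "ee_pos": TCP position; "tcp_rot": TCP orientation; "wrist_force": force on the tool from outside, world axes, zero at the start; "torque": the same for the moment, N m; "gripper_width": finger opening in m; "gripper_force": force on a finger pad.
Only numpy, scipy, OpenCV 4.12 (cv2) and the standard library are available. Lean on these libraries where they do the work, as an engineer would, in place of code of your own. Each camera call takes 0.05 s, during which the arm holds its last target. There are 200 camera calls.

## Working session

There is one attempt and no reset: what is moved stays moved. The work goes in short steps, Python scripts to look and compute and a tool call to move; the robot and the scene stay as the last step left them, time stands still between calls to the robot, and variables do not carry over. Pictures are saved under pics/ and viewed, at most 14 in all, crops included, and the job is handed in when it is done.

Besides the shell and the picture viewer there is one more tool, called after "Call:" as name(argument=value, ...), one argument or row to a line, values as JSON. move_arm: Moves the arm, as the interface text tells. Its arguments: {"type":"object","properties":{"rows":{"type":"array","items":{"type":"number"}},"claw":{"type":"number"},"newtons":{"type":"number"}},"required":["rows"]}

```bash
mkdir -p pics; cat > h.py <<'E'
from workcell import *
import numpy as np, cv2
def save(n,f): cv2.imwrite(f'pics/{f}.png',cv2.cvtColor(grab_frame(n),cv2.COLOR_RGB2BGR))
def ray(n,uv):
    c=get_calibration(n);K=np.array(c["camera_matrix"]);T=np.array(c["pose"])
    d=T[:3,:3]@np.linalg.inv(K)@np.array([uv[0],uv[1],1.]);return T[:3,3],d/np.linalg.norm(d)
def atz(n,uv,z):
    o,d=ray(n,uv);return o+d*(z-o[2])/d[2]
def proj(n,p):
    c=get_calibration(n);K=np.array(c["camera_matrix"]);T=np.array(c["pose"])
    q=K@(T[:3,:3].T@(np.array(p)-T[:3,3]));return q[:2]/q[2]
E
python3 - <<'E'
from h import *
np.set_printoptions(precision=3,suppress=True)
s=get_state();print(s["ee_pos"],s["tcp_rot"],s["time_s"])
for n in("side","top"):
    save(n,n+"0");print(n,get_calibration(n))
    for l in("crucible_a","lid_a","vial","spatula"):
        print(l,[(round(r["score"],2),np.round(r["extent"])) for r in outline_of(n,l)])
        print(l,[(round(r["score"],2),np.round(r["location"],1)) for r in place_of(n,l)])
E
```

```text
[ 0.216 -0.639  0.241] [[ 0.947  0.32  -0.001]
 [ 0.32  -0.947  0.002]
 [-0.    -0.002 -1.   ]] 0.0
side {'camera_matrix': array([[471.888,   0.   , 256.503],
       [  0.   , 471.888, 190.825],
       [  0.   ,   0.   ,   1.   ]]), 'pose': array([[-0.996, -0.029,  0.09 ,  0.449],
       [-0.092,  0.543, -0.835,  0.804],
       [-0.024, -0.839, -0.544,  0.572],
       [ 0.   ,  0.   ,  0.   ,  1.   ]])}
crucible_a [(0.98, array([290., 300.,  45.,  50.])), (0.89, array([170., 289.,  22.,  31.])), (0.89, array([275., 214.,  29.,  35.])), (0.65, array([186., 218.,  26.,  31.]))]
crucible_a [(0.92, array([288.2, 242.7])), (0.85, array([183.3, 311.7])), (0.85, array([309.9, 342.6])), (0.58, array([199.2, 242.7]))]
lid_a [(0.7, array([273., 175.,  32.,  17.])), (0.66, array([296., 136.,  23.,  17.])), (0.58, array([225., 129.,  23.,  15.])), (0.43, array([208., 178.,  21.,  10.]))]
lid_a [(0.88, array([290. , 185.3])), (0.73, array([215.7, 189.6])), (0.59, array([305.9, 147.4])), (0.54, array([236.1, 138.7]))]
vial [(0.78, array([261., 143.,  11.,  21.]))]
vial [(0.65, array([268.5, 160.9]
[... 554 characters left out ...]
131.,  19.,  22.])), (0.51, array([127., 139.,  20.,  16.]))]
crucible_a [(0.81, array([209.8, 208.2])), (0.81, array([118.2, 232.4])), (0.59, array([208.3, 144.8])), (0.47, array([138.3, 151.9])), (0.43, array([289.5, 147.3]))]
lid_a [(0.8, array([362., 216.,  27.,  20.])), (0.8, array([274., 192.,  30.,  32.])), (0.55, array([278., 138.,  15.,  12.]))]
lid_a [(0.76, array([380.4, 151.8])), (0.62, array([371.7, 226.5])), (0.6, array([290.9, 210.3])), (0.51, array([285.2, 146. ]))]
vial [(0.52, array([328., 179.,  16.,  16.]))]
vial [(0.59, array([334.2, 184.8]))]
spatula [(0.69, array([373., 142.,  17.,  20.])), (0.45, array([168., 161.,   7.,  36.]))]
spatula [(0.6, array([169.1, 189.1]))]
```

View pics/side0.png

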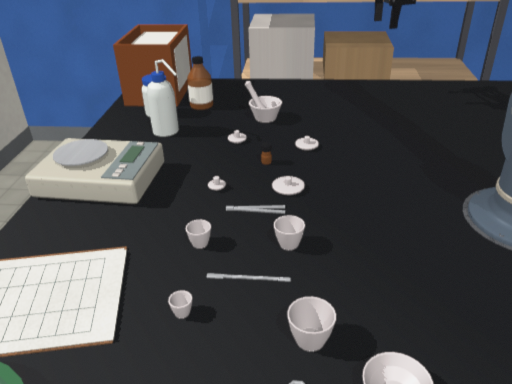

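View pics/top0.png

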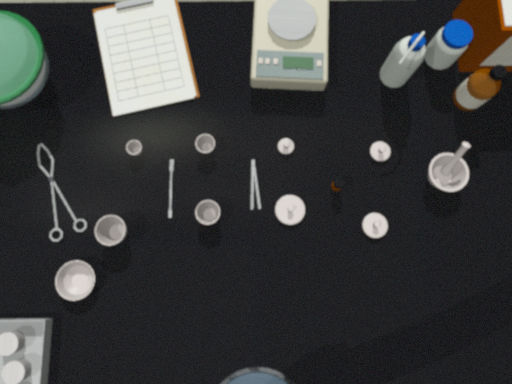

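```bash
cat >> h.py <<'E'
from scipy.optimize import least_squares
R=dict(a=38,b=48,c=58,d=70);F=dict(a=23,b=29,c=35,d=42);H=dict(a=32,b=40,c=47,d=55)
th=np.linspace(0,2*np.pi,60,endpoint=False)
def circ(d,z): return np.c_[np.cos(th)*d/2,np.sin(th)*d/2,th*0+z]/1000
def parts(kind,k):
    if kind=="crucible": return [np.r_[circ(R[k],H[k]),circ(F[k],0)]]
    D=R[k]+2; return [np.r_[circ(D,8),circ(D,12)],np.r_[circ(14,12),circ(14,28)],np.r_[circ(R[k]-20,0),circ(R[k]-9.6,8)]]
def model(n,kind,k,p):
    im=np.zeros((384*4,512*4),np.uint8)
    for P in parts(kind,k):
        q=np.array([proj(n,p+v) for v in P]); h=cv2.convexHull(((q+.5)*4*16).astype(np.int32))
        cv2.fillPoly(im,[h],255,shift=4)
    m=cv2.moments(im,True);return np.array([m["m10"],m["m01"]])/m["m00"]/4-.5+.125,m["m00"]/16
def blob(n,img,uv,thr=70):
    g=cv2.resize(img.min(2),None,fx=4,fy=4,interpolation=cv2.INTER_LINEAR)
    cs,_=cv2.findContours((g>thr).astype(np.uint8),cv2.RETR_EXTERNAL,cv2.CHAIN_APPROX_NONE)
    c=min((c for c in cs if cv2.contourArea(c)>800),key=lambda c:-cv2.pointPolygonTest(c,(uv[0]*4+2,uv[1]*4+2),True))
    m=cv2.moments(c);return np.array([m["m10"],m["m01"]])/m["m00"]/4-.5+.125,m["m00"]/16
def locate(kind,k,uv,imgs,p0=None):
    ob={n:blob(n,imgs[n],uv[n]) for n in uv}
    if p0 is None: p0=atz("top",uv["top"],.02)
    f=lambda p:np.concatenate([model(n,kind,k,p)[0]-ob[n][0] for n in uv])
    r=least_squares(f,p0,diff_step=.02,x_scale=.1)
    # also with z=0 fixed
    g=least_squares(lambda p:f(np.r_[p,0]),r.x[:2],diff_step=.02)
    return r.x,np.abs(r.fun).max(),np.r_[g.x,np.abs(g.fun).max()],[(n,round(ob[n][1]),round(model(n,kind,k,r.x)[1])) for n in uv]
E
python3 - <<'E'
from h import *
np.set_printoptions(precision=4,suppress=True)
imgs={n:grab_frame(n) for n in("side","top")}
for kind,k,s,t in [("crucible","a",(181,305),(134,147)),("crucible","b",(199,235),(205,144)),("crucible","c",(289,233),(208,212)),("crucible","d",(311,325),(110,230)),
 ("crucible","d",(397,372),(75,281)),
 ("lid","a",(217,185),(286,146)),("lid","b",(237,138),(380,151)),("lid","c",(307,144),(375,225)),("lid","d",(288,186),(290,210))]:
    try: print(kind,k,*locate(kind,k,dict(side=s,top=t),imgs))
    except Exception as e: print(kind,k,e)
for uv in [(169,161),(169,217),(172,190)]: print(atz("top",uv,.004))
print(atz("top",(337,185),.045))
E
```

```text
crucible a time passes only in moves, steps and waits
crucible b time passes only in moves, steps and waits
crucible c time passes only in moves, steps and waits
crucible d time passes only in moves, steps and waits
crucible d time passes only in moves, steps and waits
lid a time passes only in moves, steps and waits
lid b time passes only in moves, steps and waits
lid c time passes only in moves, steps and waits
lid d time passes only in moves, steps and waits
[0.6004 0.2098 0.004 ]
[0.4605 0.206  0.004 ]
[0.5269 0.2005 0.004 ]
[ 0.5261 -0.1962  0.045 ]
```

```bash
sed -i 's/^def save/import functools\nget_calibration=functools.cache(get_calibration)\ndef save/' h.py
cat > loc.py <<'E'
from h import *
np.set_printoptions(precision=4,suppress=True)
imgs={n:grab_frame(n) for n in("side","top")}
for kind,k,s,t in [("crucible","a",(181,305),(134,147)),("crucible","b",(199,235),(205,144)),("crucible","c",(289,233),(208,212)),("crucible","d",(311,325),(110,230)),
 ("crucible","d",(397,372),(75,281)),
 ("lid","a",(217,185),(286,146)),("lid","b",(237,138),(380,151)),("lid","c",(307,144),(375,225)),("lid","d",(288,186),(290,210))]:
    try: print(kind,k,*locate(kind,k,dict(side=s,top=t),imgs))
    except Exception as e: print(kind,k,e)
E
python3 loc.py
```

```text
crucible a [0.6297 0.2921 0.0023] 0.2964826960436824 [0.6303 0.291  0.6251] [('side', 563, 533), ('top', 258, 207)]
crucible b [0.6349 0.1179 0.0022] 0.09212626651515166 [0.6354 0.1169 0.5869] [('side', 612, 580), ('top', 371, 314)]
crucible c [0.4661 0.1091 0.0019] 0.041279398990411664 [0.4663 0.1083 0.5847] [('side', 886, 840), ('top', 569, 497)]
crucible d [0.4267 0.33   0.0012] 0.18961664948341195 [0.4268 0.3295 0.3792] [('side', 2111, 2027), ('top', 860, 774)]
crucible d [ 0.3176  0.4097 -0.015 ] 0.6893772243856802 [0.3196 0.4096 3.8041] [('side', 1834, 1473), ('top', 1382, 825)]
lid a [ 0.6348 -0.0794  0.0019] 0.08183094549755765 [ 0.6352 -0.0803  0.4807] [('side', 199, 185), ('top', 255, 208)]
lid b [ 0.6188 -0.3139  0.0025] 0.08706398225515954 [ 0.6193 -0.3153  0.5982] [('side', 187, 174), ('top', 380, 326)]
lid c [ 0.4343 -0.2882  0.0025] 0.09935640157146963 [ 0.4345 -0.2895  0.6029] [('side', 268, 250), ('top', 583, 510)]
lid d [ 0.4749 -0.0853  0.0017] 0.12140869208661798 [ 0.475  -0.0861  0.4245] [('side', 523, 502), ('top', 803, 710)]h.py:26: RuntimeWarning: invalid value encountered in divide
  m=cv2.moments(im,True);return np.array([m["m10"],m["m01"]])/m["m00"]/4-.5+.125,m["m00"]/16
```

Call:
move_arm(
  rows=[0.422,-0.441,0.1,-8.92,0.422,-0.441,0.1,-8.92,0.422,-0.441,0.1,-8.92,0.422,-0.441,0.1,-8.92,0.422,-0.441,0.1,-8.92,0.422,-0.441,0.1,-8.92,0.422,-0.441,0.1,-8.92,0.422,-0.441,0.1,-8.92,0.422,-0.441,0.1,-8.92,0.422,-0.441,0.1,-8.92,0.422,-0.441,0.1,-8.92,0.422,-0.441,0.1,-8.92,0.422,-0.441,0.1,-8.92,0.422,-0.441,0.1,-8.92,0.422,-0.441,0.1,-8.92,0.422,-0.441,0.1,-8.92,0.422,-0.441,0.1,-8.92,0.422,-0.441,0.1,-8.92],
  claw=0,
  newtons=20,
)

```text
time_s: 2.9
ee_pos: [0.4744, -0.0879, 0.1417]
tcp_rot: [[0.002, 1.0, 0.0], [1.0, -0.002, -0.001], [-0.001, 0.0, -1.0]]
wrist_force: [-0.0, -0.2, -0.5]
gripper_width: 0.0871
gripper_force: 0.0
```

Call:
move_arm(
  rows=[0.002,0.001,0.03,0,0.002,0.001,0.06,0,0.002,0.001,0.085,0,0.002,0.001,0.1,0,0.002,0.001,0.105,0,0.002,0.001,0.108,0,0.002,0.001,0.108,0],
)

```text
time_s: 3.6
ee_pos: [0.4761, -0.0849, 0.0339]
tcp_rot: [[-0.0, 1.0, 0.001], [1.0, 0.0, -0.0], [-0.0, 0.001, -1.0]]
wrist_force: [0.6, -0.1, 0.7]
gripper_width: 0.0871
gripper_force: 0.0
```

Call:
move_arm(
  rows=[0,0,0,0,0,0,0,0,0,0,0,0,0,0,0,0,0,0,0,0,0,0,0,0,0,0,0,0,0,0,0,0,0,0,0,0,0,0,0,0],
  claw=1,
)

```text
time_s: 4.6
ee_pos: [0.4757, -0.0846, 0.0335]
tcp_rot: [[-0.0, 1.0, -0.0], [1.0, 0.0, -0.0], [-0.0, -0.0, -1.0]]
wrist_force: [-0.6, 0.3, -0.0]
gripper_width: 0.0154
gripper_force: 0.2
```

```bash
python3 -c "
from h import *
im=cv2.cvtColor(grab_frame('side'),cv2.COLOR_RGB2BGR)[100:260,190:400]
cv2.imwrite('pics/g1.png',cv2.resize(im,None,fx=3,fy=3))"
```

```text
(no output)
```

View pics/g1.png

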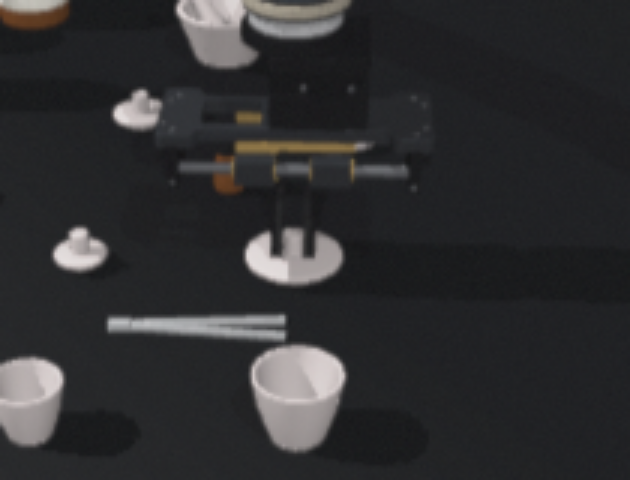

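The two fingers straddle the large lid's knob (crop about 295,240). They have only just made contact, so I'll wait for the grip to build and then lift.

Call:
move_arm(
  rows=[0,0,0,0,0,0,0,0,0,0,0,0,0,0,-0.01,0,0,0,-0.03,0,0,0,-0.06,0,0,0,-0.09,0,0,0,-0.11,0,0,0,-0.12,0],
)

```text
time_s: 5.55
ee_pos: [0.4767, -0.0846, 0.156]
tcp_rot: [[-0.0, 1.0, 0.004], [1.0, 0.0, -0.001], [-0.001, 0.004, -1.0]]
wrist_force: [0.7, 1.2, -1.3]
gripper_width: 0.0125
gripper_force: 20.0
```

Call:
move_arm(
  rows=[0.015,-0.002,0,0,0.04,-0.005,0,0,0.075,-0.009,0,0,0.11,-0.013,0,0,0.145,-0.017,0,0,0.18,-0.022,0,0,0.215,-0.026,0,0,0.25,-0.03,0,0,0.285,-0.034,0,0,0.32,-0.038,0,0,0.35,-0.042,0,0,0.38,-0.045,0,0,0.4,-0.048,0,0,0.41,-0.049,0,0,0.415,-0.0495,0,0,0.415,-0.0495,0,0,0.415,-0.0495,0,0],
)

```text
time_s: 7.25
ee_pos: [0.4264, 0.329, 0.1533]
tcp_rot: [[0.001, 1.0, -0.0], [1.0, -0.001, -0.001], [-0.001, -0.0, -1.0]]
wrist_force: [1.1, -0.3, 0.2]
gripper_width: 0.0133
gripper_force: 20.0
```

```bash
python3 -c "
from h import *
print(get_state()['ee_pos'],get_state()['gripper_force'])
im=cv2.cvtColor(grab_frame('side'),cv2.COLOR_RGB2BGR)[200:384,200:440]
cv2.imwrite('pics/g2.png',cv2.resize(im,None,fx=3,fy=3))"
```

```text
[0.42639866 0.32897733 0.15328021] 19.999812841415405
```

View pics/g2.png

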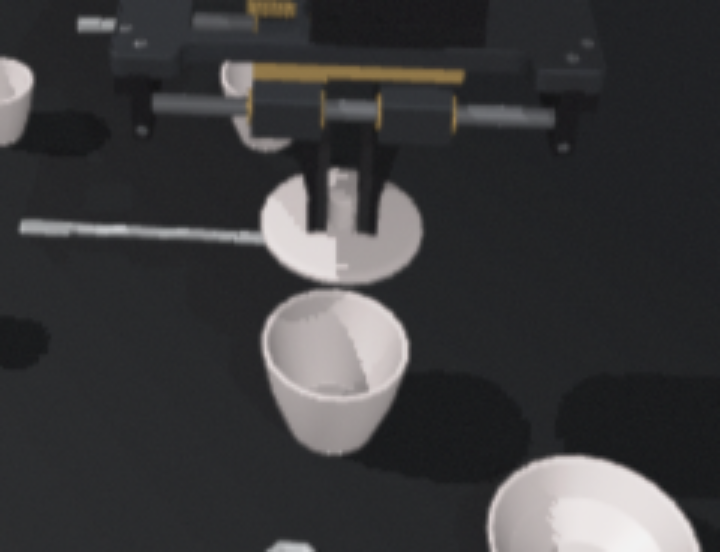

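The lid hangs level over crucible d, with the rim centre at about (335,340) in the crop and the lid at 341. I'll lower it now.

Call:
move_arm(
  rows=[0,0.0005,0.02,0,0,0.0005,0.04,0,0,0.0005,0.052,0,0,0.0005,0.058,0,0,0.0005,0.063,0,0,0.0005,0.067,0,0,0.0005,0.07,0,0,0.0005,0.072,0,0,0.0005,0.073,0,0,0.0005,0.073,0],
)

```text
time_s: 8.3
ee_pos: [0.4266, 0.3305, 0.0807]
tcp_rot: [[-0.001, 1.0, 0.0], [1.0, 0.001, 0.0], [0.0, 0.0, -1.0]]
wrist_force: [-0.1, 0.3, -0.2]
gripper_width: 0.0131
gripper_force: 20.0
```

Call:
move_arm(
  rows=[0,0,0.0005,0,0,0,0.001,0,0,0,0.0015,0,0,0,0.0015,0],
)

```text
time_s: 8.7
ee_pos: [0.4268, 0.3307, 0.0805]
tcp_rot: [[-0.0, 1.0, 0.001], [1.0, 0.0, -0.0], [-0.0, 0.001, -1.0]]
wrist_force: [-2.1, -1.9, 10.1]
gripper_width: 0.0132
gripper_force: 20.0
```

Call:
move_arm(
  rows=[0,0,-0.001,0,0,0,-0.001,0,0,0,-0.001,0,0,0,-0.001,0,0,0,-0.001,0,0,0,-0.001,0,0,0,-0.02,0,0,0,-0.05,0,0,0,-0.07,0,0,0,-0.07,0],
  claw=0.6,
)

```text
time_s: 9.7
ee_pos: [0.4278, 0.3319, 0.1517]
tcp_rot: [[-0.0, 1.0, 0.005], [1.0, 0.0, 0.003], [0.003, 0.005, -1.0]]
wrist_force: [-0.1, 0.1, 0.3]
gripper_width: 0.0353
gripper_force: 0.0
```

```bash
python3 - <<'E'
from h import *
np.set_printoptions(precision=4,suppress=True)
im=grab_frame('side')
print(proj("side",(.4268,.33,.055)),proj("side",(.4268,.33,.059)),proj("side",(.4268,.33,.075)))
cv2.imwrite('pics/g3.png',cv2.resize(cv2.cvtColor(im,cv2.COLOR_RGB2BGR)[200:384,200:440],None,fx=3,fy=3))
E
```

```text
[310.8084 314.2874] [310.9157 312.3317] [311.3522 304.3811]
```

View pics/g3.png

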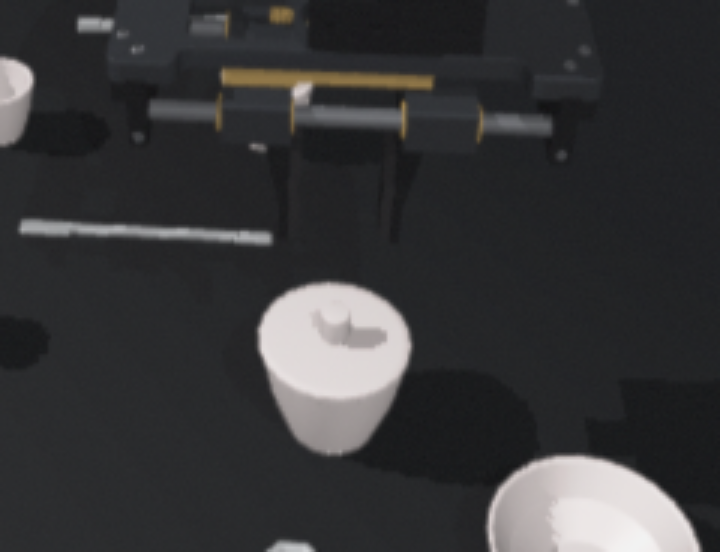

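The lid sits centred and flat on crucible d. Lid c is next.

Call:
move_arm(
  rows=[-0.04,0.01,0,0,-0.085,0.02,0,0,-0.13,0.03,0,0,-0.175,0.04,0,0,-0.22,0.045,0,0,-0.265,0.05,0,0,-0.31,0.05,0,0,-0.355,0.05,0,0,-0.4,0.045,0,0,-0.445,0.04,0,0,-0.49,0.03,0,0,-0.535,0.02,0,0,-0.575,0.012,0,0,-0.605,0.008,0,0,-0.62,0.0075,0,0,-0.62,0.0075,0,0,-0.62,0.0075,0,0,-0.62,0.0075,0,0],
)

```text
time_s: 11.55
ee_pos: [0.4349, -0.2873, 0.1489]
tcp_rot: [[-0.004, 1.0, -0.0], [1.0, 0.004, 0.001], [0.001, -0.0, -1.0]]
wrist_force: [0.2, -0.9, 0.4]
gripper_width: 0.0347
gripper_force: 0.0
```

Call:
move_arm(
  rows=[-0.001,0,0.03,0,-0.001,0,0.06,0,-0.001,0,0.09,0,-0.001,0,0.106,0,-0.001,0,0.112,0,-0.001,0,0.115,0,-0.001,0,0.1155,0,-0.001,0,0.1155,0],
)

```text
time_s: 12.35
ee_pos: [0.4351, -0.2907, 0.0345]
tcp_rot: [[-0.001, 1.0, 0.002], [1.0, 0.001, -0.001], [-0.001, 0.002, -1.0]]
wrist_force: [-0.1, 0.1, -0.2]
gripper_width: 0.0347
gripper_force: 0.0
```

Call:
move_arm(
  rows=[0,0,0,0,0,0,0,0,0,0,0,0,0,0,0,0,0,0,0,0,0,0,0,0],
  claw=1,
)

```text
time_s: 12.95
ee_pos: [0.4344, -0.2908, 0.0338]
tcp_rot: [[-0.0, 1.0, 0.0], [1.0, 0.0, -0.0], [-0.0, 0.0, -1.0]]
wrist_force: [-0.3, 0.4, 2.8]
gripper_width: 0.0131
gripper_force: 20.0
```

Call:
move_arm(
  rows=[0,0,-0.01,0,0,0,-0.03,0,0,0,-0.06,0,0,0,-0.09,0,0.01,0,-0.11,0,0.035,0.002,-0.115,0,0.07,0.005,-0.115,0,0.105,0.008,-0.115,0,0.14,0.011,-0.115,0,0.175,0.014,-0.115,0,0.21,0.017,-0.115,0,0.245,0.02,-0.115,0,0.28,0.022,-0.115,0,0.31,0.025,-0.115,0,0.34,0.027,-0.115,0,0.365,0.03,-0.115,0,0.385,0.031,-0.115,0,0.395,0.032,-0.115,0,0.398,0.032,-0.115,0,0.398,0.032,-0.115,0],
)

```text
time_s: 14.95
ee_pos: [0.466, 0.1069, 0.1485]
tcp_rot: [[-0.0, 1.0, -0.0], [1.0, 0.0, -0.001], [-0.001, -0.0, -1.0]]
wrist_force: [1.0, 0.8, -0.7]
gripper_width: 0.0128
gripper_force: 20.0
```

Call:
move_arm(
  rows=[0,0,0,0,0,0,0,0,0,0,0,0],
)

```text
time_s: 15.25
ee_pos: [0.4662, 0.1065, 0.1485]
tcp_rot: [[0.001, 1.0, -0.0], [1.0, -0.001, -0.0], [-0.0, -0.0, -1.0]]
wrist_force: [-0.3, 0.0, -0.8]
gripper_width: 0.0131
gripper_force: 20.0
```

```bash
cat > chk.py <<'E'
from h import *
import sys
n,x,y,f=sys.argv[1],*map(int,sys.argv[2:4]),sys.argv[4]
cv2.imwrite(f'pics/{f}.png',cv2.resize(cv2.cvtColor(grab_frame(n),cv2.COLOR_RGB2BGR)[y:y+180,x:x+230],None,fx=3,fy=3))
E
python3 chk.py side 170 120 g4
```

```text
(no output)
```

View pics/g4.png

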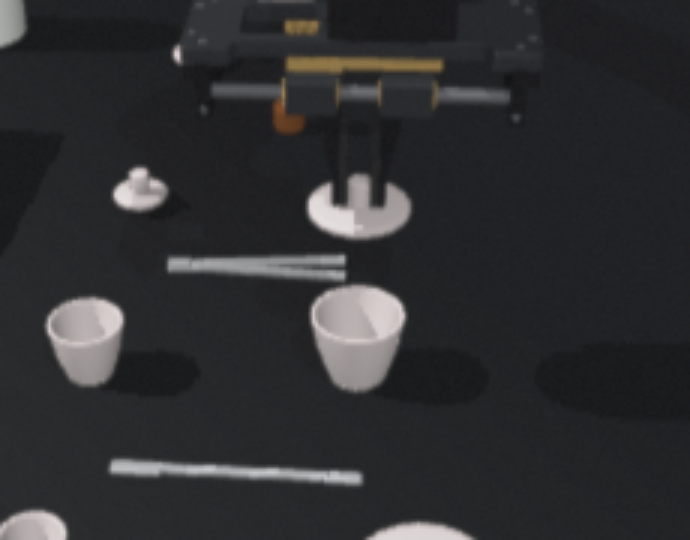

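Lid c hangs level over crucible c, with the lid centre at (359,208) and the rim at (358,318) in the crop. Lowering it.

Call:
move_arm(
  rows=[0.001,0,0.02,0,0.001,0,0.04,0,0.001,0,0.055,0,0.001,0,0.061,0,0.001,0,0.065,0,0.001,0,0.069,0,0.001,0,0.072,0,0.001,0,0.074,0,0.001,0,0.0755,0,0.001,0,0.0765,0,0.001,0,0.0765,0,0.001,0,0.0765,0],
)

```text
time_s: 16.5
ee_pos: [0.4665, 0.1085, 0.0728]
tcp_rot: [[-0.0, 1.0, 0.001], [1.0, 0.0, -0.0], [-0.0, 0.001, -1.0]]
wrist_force: [-2.3, 0.3, 6.0]
gripper_width: 0.0127
gripper_force: 20.0
```

Call:
move_arm(
  rows=[0,0,-0.001,0,0,0,-0.001,0,0,0,-0.001,0,0,0,-0.001,0,0,0,-0.001,0,0,0,-0.001,0,0,0,-0.02,0,0,0,-0.05,0,0,0,-0.075,0,-0.04,0.015,-0.075,0,-0.085,0.03,-0.075,0,-0.13,0.046,-0.075,0,-0.175,0.062,-0.075,0,-0.22,0.078,-0.075,0,-0.265,0.095,-0.075,0,-0.31,0.111,-0.075,0,-0.355,0.127,-0.075,0,-0.39,0.14,-0.075,0,-0.415,0.15,-0.075,0,-0.424,0.153,-0.075,0],
  claw=0.6,
)

```text
time_s: 18.5
ee_pos: [0.6192, -0.3194, 0.1462]
tcp_rot: [[0.004, 1.0, -0.0], [1.0, -0.004, -0.001], [-0.001, -0.0, -1.0]]
wrist_force: [-0.3, 0.5, 0.6]
gripper_width: 0.0351
gripper_force: 0.0
```

Call:
move_arm(
  rows=[0,0,0,0,0,0,0,0,0,0,0,0],
)

```text
time_s: 18.8
ee_pos: [0.6194, -0.313, 0.1473]
tcp_rot: [[-0.004, 1.0, -0.0], [1.0, 0.004, 0.001], [0.001, -0.0, -1.0]]
wrist_force: [-0.2, 0.1, 0.5]
gripper_width: 0.0347
gripper_force: 0.0
```

```bash
python3 chk.py side 190 80 g5
```

```text
(no output)
```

View pics/g5.png

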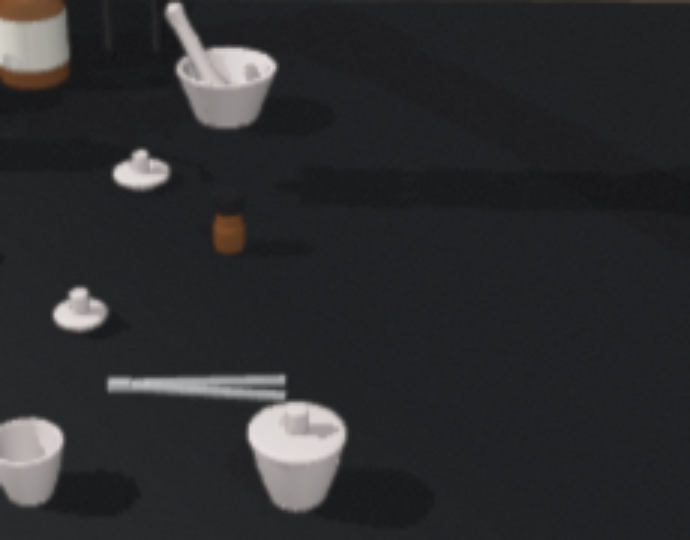

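Lid c is seated flat on crucible c, at about (297,455) in the crop. Now descending on lid b.

Call:
move_arm(
  rows=[0,0,0.03,0,0,0,0.06,0,0,0,0.088,0,0,0,0.104,0,0,0,0.11,0,0,0,0.113,0,0,0,0.114,0,0,0,0.114,0,0,0,0.114,0],
)

```text
time_s: 19.75
ee_pos: [0.62, -0.3158, 0.0342]
tcp_rot: [[-0.0, 1.0, 0.002], [1.0, 0.0, -0.001], [-0.001, 0.002, -1.0]]
wrist_force: [-0.7, 1.1, 0.2]
gripper_width: 0.0345
gripper_force: 0.0
```

Call:
move_arm(
  rows=[0,0,0,0,0,0,0,0,0,0,0,0,0,0,0,0,0,0,0,0,0,0,0,0],
  claw=1,
)

```text
time_s: 20.35
ee_pos: [0.6194, -0.3156, 0.0332]
tcp_rot: [[-0.0, 1.0, 0.0], [1.0, 0.0, -0.0], [-0.0, 0.0, -1.0]]
wrist_force: [0.4, 0.5, 1.4]
gripper_width: 0.0132
gripper_force: 20.0
```

Call:
move_arm(
  rows=[0,0,-0.01,0,0,0,-0.03,0,0,0,-0.06,0,0,0,-0.09,0,0.015,0,-0.11,0,0.045,0.002,-0.115,0,0.08,0.004,-0.115,0,0.118,0.006,-0.115,0,0.156,0.007,-0.115,0,0.194,0.008,-0.115,0,0.232,0.009,-0.115,0,0.27,0.01,-0.115,0,0.308,0.011,-0.115,0,0.345,0.012,-0.115,0,0.375,0.013,-0.115,0,0.4,0.014,-0.115,0,0.42,0.015,-0.115,0,0.43,0.015,-0.115,0,0.432,0.0155,-0.115,0,0.432,0.0155,-0.115,0],
)

```text
time_s: 22.35
ee_pos: [0.6344, 0.116, 0.148]
tcp_rot: [[-0.0, 1.0, -0.0], [1.0, 0.0, -0.001], [-0.001, -0.0, -1.0]]
wrist_force: [-0.1, -0.5, -0.6]
gripper_width: 0.013
gripper_force: 20.0
```

Call:
move_arm(
  rows=[0,0,0,0,0,0,0,0,0,0,0,0],
)

```text
time_s: 22.65
ee_pos: [0.6348, 0.1153, 0.148]
tcp_rot: [[0.001, 1.0, 0.0], [1.0, -0.001, -0.0], [-0.0, 0.0, -1.0]]
wrist_force: [-0.4, 0.1, -1.3]
gripper_width: 0.0133
gripper_force: 20.0
```

```bash
python3 chk.py side 90 120 g6
```

```text
(no output)
```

View pics/g6.png

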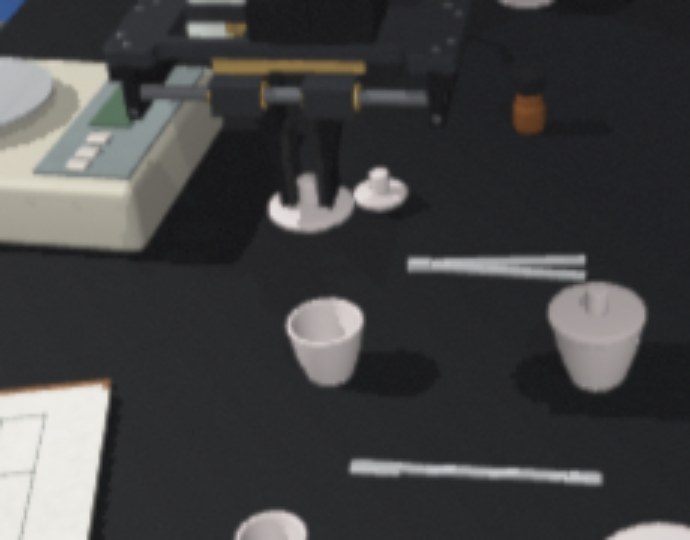

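Lid b hangs level above crucible b, with the lid at (310,208) and the rim at (326,320) in the crop. That offset fits perspective. Lowering it.

Call:
move_arm(
  rows=[0.001,0.0005,0.02,0,0.001,0.0005,0.045,0,0.001,0.0005,0.062,0,0.001,0.0005,0.068,0,0.001,0.0005,0.072,0,0.001,0.0005,0.076,0,0.001,0.0005,0.079,0,0.001,0.0005,0.081,0,0.001,0.0005,0.0825,0,0.001,0.0005,0.0838,0,0.001,0.0005,0.0838,0,0.001,0.0005,0.0838,0],
)

```text
time_s: 23.9
ee_pos: [0.6355, 0.1176, 0.0651]
tcp_rot: [[-0.0, 1.0, 0.001], [1.0, 0.0, -0.0], [-0.0, 0.001, -1.0]]
wrist_force: [-1.2, -1.2, 5.2]
gripper_width: 0.0134
gripper_force: 20.0
```

Call:
move_arm(
  rows=[0,0,-0.001,0,0,0,-0.001,0,0,0,-0.001,0,0,0,-0.001,0,0,0,-0.001,0,0,0,-0.001,0,0,0,-0.02,0,0,0,-0.05,0,0,0,-0.075,0,-0.03,0,-0.075,0,-0.07,0,-0.075,0,-0.11,0,-0.075,0,-0.15,0,-0.075,0,-0.18,0,-0.075,0,-0.197,0,-0.075,0,-0.197,0,-0.075,0,-0.197,0,-0.075,0,-0.197,0,-0.075,0],
  claw=0.6,
)

```text
time_s: 25.7
ee_pos: [0.6353, -0.0764, 0.1395]
tcp_rot: [[-0.004, 1.0, 0.0], [1.0, 0.004, 0.002], [0.002, 0.0, -1.0]]
wrist_force: [-0.4, 0.3, -0.2]
gripper_width: 0.0348
gripper_force: 0.0
```

```bash
python3 chk.py side 130 110 g7
```

```text
(no output)
```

View pics/g7.png

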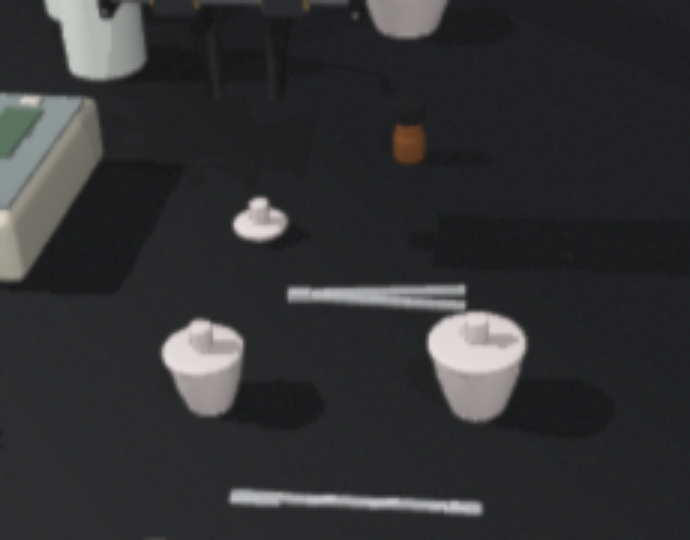

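Lid b is seated flat on crucible b, at (205,350) in the crop. Lid a, at (260,222), is clear to grasp.

Call:
move_arm(
  rows=[0,0,0.03,0,0,0,0.06,0,0,0,0.083,0,0,0,0.097,0,0,0,0.102,0,0,0,0.105,0,0,0,0.106,0,0,0,0.106,0,0,0,0.106,0],
)

```text
time_s: 26.65
ee_pos: [0.6358, -0.0796, 0.0342]
tcp_rot: [[-0.0, 1.0, 0.002], [1.0, 0.0, -0.0], [-0.0, 0.002, -1.0]]
wrist_force: [-0.9, 0.0, 0.1]
gripper_width: 0.0349
gripper_force: 0.0
```

Call:
move_arm(
  rows=[0,0,0,0,0,0,0,0,0,0,0,0,0,0,0,0,0,0,0,0,0,0,0,0],
  claw=1,
)

```text
time_s: 27.25
ee_pos: [0.6352, -0.0796, 0.0333]
tcp_rot: [[-0.0, 1.0, 0.0], [1.0, 0.0, -0.0], [-0.0, 0.0, -1.0]]
wrist_force: [-0.4, 0.6, 1.1]
gripper_width: 0.013
gripper_force: 20.0
```

Call:
move_arm(
  rows=[0,0,-0.01,0,0,0,-0.03,0,0,0,-0.06,0,0,0,-0.09,0,0.015,0,-0.11,0,0.045,-0.001,-0.115,0,0.08,-0.001,-0.115,0,0.115,-0.002,-0.115,0,0.15,-0.002,-0.115,0,0.185,-0.003,-0.115,0,0.22,-0.003,-0.115,0,0.255,-0.004,-0.115,0,0.29,-0.004,-0.115,0,0.32,-0.005,-0.115,0,0.345,-0.005,-0.115,0,0.362,-0.005,-0.115,0,0.369,-0.005,-0.115,0,0.371,-0.005,-0.115,0,0.371,-0.005,-0.115,0,0.371,-0.005,-0.115,0],
)

```text
time_s: 29.25
ee_pos: [0.6307, 0.2895, 0.1481]
tcp_rot: [[0.002, 1.0, 0.0], [1.0, -0.002, -0.001], [-0.001, 0.0, -1.0]]
wrist_force: [-0.1, 0.4, -0.8]
gripper_width: 0.0133
gripper_force: 20.0
```

Call:
move_arm(
  rows=[0,0,0,0,0,0,0,0,0,0,0,0],
)

```text
time_s: 29.55
ee_pos: [0.6302, 0.2909, 0.1483]
tcp_rot: [[0.0, 1.0, 0.0], [1.0, -0.0, -0.0], [-0.0, 0.0, -1.0]]
wrist_force: [1.0, 0.0, -1.0]
gripper_width: 0.0133
gripper_force: 20.0
```

```bash
python3 chk.py side 90 170 g8
```

```text
(no output)
```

View pics/g8.png

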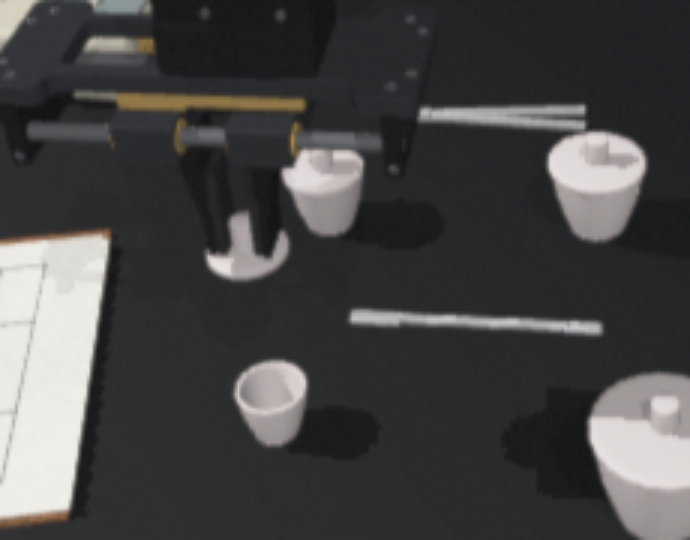

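Lid a hangs level over crucible a, with the lid at (247,245) and the rim at (271,387) in the crop. Lowering it.

Call:
move_arm(
  rows=[0.0005,0,0.02,0,0.0005,0,0.045,0,0.0005,0,0.065,0,0.0005,0,0.074,0,0.0005,0,0.079,0,0.0005,0,0.083,0,0.0005,0,0.0865,0,0.0005,0,0.089,0,0.0005,0,0.0908,0,0.0005,0,0.0918,0,0.0005,0,0.092,0,0.0005,0,0.092,0],
)

```text
time_s: 30.8
ee_pos: [0.6305, 0.2923, 0.0573]
tcp_rot: [[-0.0, 1.0, 0.001], [1.0, 0.0, 0.0], [0.0, 0.001, -1.0]]
wrist_force: [-1.5, 0.0, 5.6]
gripper_width: 0.0131
gripper_force: 20.0
```

Call:
move_arm(
  rows=[0,0,-0.001,0,0,0,-0.001,0,0,0,-0.001,0,0,0,-0.001,0,0,0,-0.001,0,0,0,-0.001,0,0,0,-0.02,0,0,0,-0.05,0,0,0,-0.09,0,-0.03,0,-0.13,0,-0.08,-0.01,-0.15,0,-0.13,-0.02,-0.15,0,-0.18,-0.03,-0.15,0,-0.23,-0.04,-0.15,0,-0.28,-0.05,-0.15,0,-0.33,-0.06,-0.15,0,-0.38,-0.06,-0.15,0,-0.41,-0.06,-0.15,0,-0.42,-0.06,-0.15,0,-0.42,-0.06,-0.15,0],
  claw=0.6,
)

```text
time_s: 32.8
ee_pos: [0.5703, -0.1303, 0.2073]
tcp_rot: [[0.004, 1.0, 0.001], [1.0, -0.004, -0.001], [-0.001, 0.001, -1.0]]
wrist_force: [0.7, 0.5, -1.0]
gripper_width: 0.0349
gripper_force: 0.0
```

```bash
python3 - <<'E'
from h import *
im={n:cv2.cvtColor(grab_frame(n),cv2.COLOR_RGB2BGR) for n in("side","top")}
cv2.imwrite('pics/end_s.png',cv2.resize(im["side"][180:384,150:410],None,fx=2.9,fy=2.9))
cv2.imwrite('pics/end_t.png',cv2.resize(im["top"][110:310,60:260],None,fx=2.9,fy=2.9))
E
```

```text
(no output)
```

View pics/end_s.png

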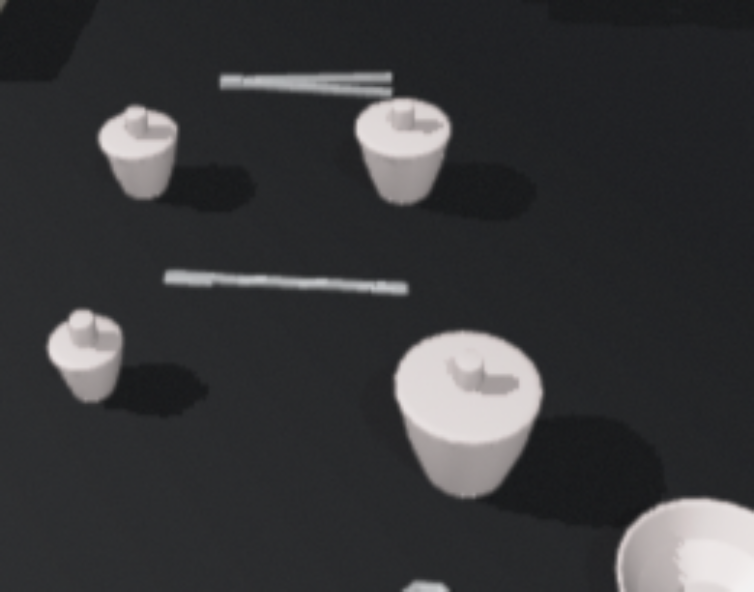

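View pics/end_t.png

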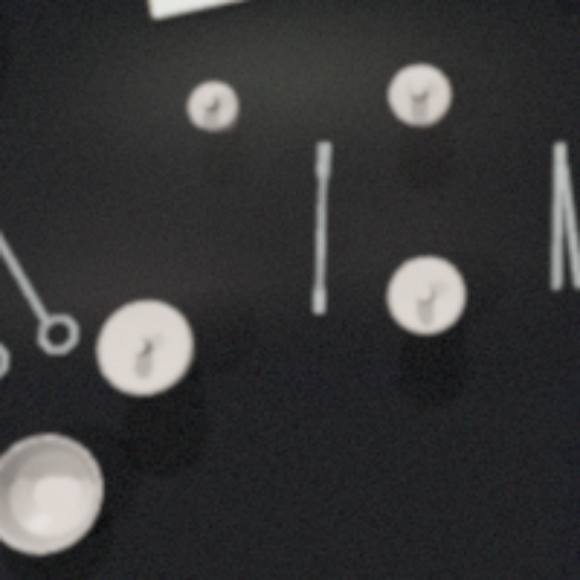

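All four lids sit centred and flat on upright crucibles, at (85,345), (138,135), (402,128) and (468,385) in the side crop. The spatula is where it was, and the arm is clear at z of about 0.2 m.

```bash
python3 -c "
from workcell import *
print(sign_off())"
```

```text
the job is handed in; nothing more can be done
None
```

All four crucibles are covered with their matching lids, which looked fully seated and flat in the final pictures; the spatula and vial were left alone, and I handed the job in at about 33 s of the 109 s allowed.

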